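# Prop open the hood of the lift-top organiser box

### The arm

A 6-joint arm with a two-finger parallel gripper is mounted at the origin on the work surface. World frame = base frame: x ahead of the robot, y to its left, z up, the work surface at z = 0. Lengths are in mm, angles in rad, forces in N, time in s.
With the tool pointing down it reaches from about 350 to 875 mm from the base axis. Payload 4.2 kg.
Tool frame: the origin (TCP) lies midway between the tips of the shut fingers; the grasp point (between the pads) lies 19 mm behind it (robot.grip_point_offset is the distance from the TCP to the grasp point, in mm); z points along the fingers, y is the line along which they close (so a half turn about z gives the same grasp; the last joint's range is limited). The gripper opens to 87 mm and grips with 3 to 60 N. Pads are 19 mm wide; open, the fingers measure 117 mm over their backs; the gripper's body (75 mm by 190 mm) begins 51 mm behind the grasp point.
Start: joints at [1.416, 0.385, 0.008, 0, -1.194, -0.259], TCP at [251.274, 572.242, 222.55] pointing down, gripper open.
Joint ranges: [-3.14, 3.14], [-1.21, 2.06], [-1.07, 1.41], [-3.16, 2.05], [-2.99, -0.16], [-3.1, 3.1]. Speed limits (rad/s): [2.79, 2.79, 3.14, 3.14, 3.14, 3.14].

### API

Orientations are given as a 3x3 rotation matrix whose columns are the frame's x, y, z axes.
In Python, from cell import robot, cams gives the robot as it stands (robot), with the cameras (cams). Calls block until the motion is done:
- robot.move_ptp(position, orientation): joint-space move of the TCP to a pose.
- robot.servo_line(position, orientation=None, feed=150, threshold=None): straight line of the TCP; orientation=None keeps the orientation; feed is the mean speed in mm/s. With threshold (N) it stops when the force on the tool has changed by that much, and returns True; else False.
- robot.movej(angles): joint-space move.
- robot.gripper_to(opening, strength=None): finger opening in mm; strength is the grip in N (None keeps the last); returns when the fingers have stopped.
- robot.sleep(seconds).
- robot.inverse_kinematics(position, orientation): joint angles nearest the present ones, or None.
- robot.read_state(): the state.
- cams.camera(name): name is "scene" or "top"; returns the picture (480x640x3 uint8, blue, green, red); there is no depth.
- cams.get_calibration(name): a dict with "fovy" (degrees; the focal length in pixels is half the picture's height over the tangent of half this angle, whatever the lens; pixels are square), "cx", "cy" (the principal point, pixels), "D" ([k1, k2, p1, p2, k3] as OpenCV has them; the pictures are not rectified), "extrinsics" (4x4, takes a point from camera to world coordinates). Camera axes: x right, y up, looking along -z (the intrinsics and any distortion apply to the point x, -y, -z); pixel columns grow to the right and rows downward; lengths in mm; the calibration is good to about 2 mm. A picture is of the moment at which its call begins. get_calibration takes no time and is no camera call.
A pose or a line that the arm cannot do raises robot.PlanningError and nothing moves.
- robot.close_job(): hands the job in; it is judged then, once.
The state is a dict: "time_s": time; "q": joint angles; "joint_vel": joint speeds; "effort": joint torques, N m; "tcp_pos": TCP position; "orientation": TCP orientation; "force": force on the tool from outside, world axes, zero at the start; "wrist_torque": the same for the moment, N m; "finger_gap": finger opening in mm; "grasp_force": force on a finger pad.
Only numpy, scipy, OpenCV 4.12 (cv2) and the standard library are available. Lean on these libraries where they do the work, as an engineer would, in place of code of your own. Each camera call takes 0.05 s, during which the arm holds its last target. There are 200 camera calls.

### The job

Raise the wooden hood of the lift-top organiser box by its steel bar handle; its tired soft-close hinge lets it sink slowly again, so before it has sunk shut swing the steel prop rod up by its red grip and keep hold of it until the hood's weight has come down on it, with the rod's end pin fully nested in the yellow V-shaped socket. Then let go, so that the hood stands open on the rod alone. Leave the other things on the sideboard where they are.

Things in the scene. Friction and masses are not known exactly. Their poses are not given: they have to be found in the camera images.
- box: Grey open-topped box fixed to the sideboard, 180 mm deep (its x) x 240 wide (its y) x 90 high. Origin: centre of its underside; x points from its front (robot side) to the hinge side, z up. The hood's hinge axis runs along the box's y through x +90, z +96 mm; the prop rod's pivot axis along y through x -67, z +55.4 mm. The rod is outside the right (-y) wall.
- lid: The wooden hood as a body; origin on its hinge axis, at its middle, turning with it. While it stands above about 0.97 rad the rod's pin swings by underneath freely; lower, the pin meets the socket's ramp and has to push the hood up on its way to the V.
- rod: The prop rod as a body; origin on its pivot axis, in the middle plane of the box (not on the rod itself), x along the rod towards its free end.
- lid_angle (a joint): Wooden hood (184 x 240 x 12 mm, 0.42 to 0.59 kg), rad: 0 shut, grows as its front edge rises, stop at 1.40. Soft-close damper, 7 N m s/rad: let go, it sinks at 0.05 to 0.08 (by its mass) times cos(angle) rad/s until shut; lifting it at 0.25 rad/s takes about 11 N at the handle. Propped it stands at 0.80.
- lid_grip (a point): Middle of the hood's steel bar handle: round, 12 mm thick, 90 mm long along the box's y, 75 mm clear between its two arms, 220 mm from the hinge axis in the hood's middle plane. Shut, it is 96 mm above the sideboard and 40 mm in front of the hood's front edge. It can turn in the fingers as the hood swings.
- rod_angle (a joint): Steel prop rod, 8 mm thick, 140 mm from pivot to end pin, 0.13 kg, rad: 0 stowed level along the box's right side, free end towards the hinge; grows as the free end swings up, then towards the front; stop at 1.50. Propped it stands at 1.13. It moves in a plane 37 mm outside the right wall. Its pivot is loose: it falls back to 0 unless held or loaded by the hood.
- rod_grip (a point): Middle of the rod's red cylindrical grip, 18 mm thick and 66 mm long along the box's y, sticking out from the rod away from the box, 85 mm from the rod's pivot and 75 mm outside the box's right wall. Stowed it is 55 mm above the sideboard. It can turn in the fingers as the rod swings.
- prop_pin (a point): Steel cross pin on the rod's free end, 10 mm thick, 32 mm long, pointing along the box's y towards the hood. Origin: on the pin's axis, 140 mm from the rod's pivot axis, level with the socket's middle in y. If it catches on the edge between ramp and V, the hood stands at about 0.90 rad and the pin is not nested (on the V's front lip: 0.85, rod at 1.25): work it on until it drops in.
- socket (a point): Yellow bracket, 24 mm wide, along the hood's right edge, with a 90 degree V saddle open to the hood's underside. Origin: where the pin's origin lies when nested: 130 mm from the hinge axis along the hood, 10 mm below its middle plane. The V catches and centres a pin up to 10 mm off towards the hinge, 17 mm towards the front; an 80 mm lead-in ramp runs to it from the hinge side.
- bit_tray: Bystander: blue metal tray 90 x 170 x 25 mm, origin centre of underside.
- leg_a: Bystander: stainless steel tapered furniture leg standing on its 68 mm mounting plate, 120 mm tall, origin centre of underside.
- leg_b: Bystander: second leg like it.
- pin_tube: Bystander: clear plastic tube with orange twist cap, 40 mm thick, 110 mm tall, standing, origin centre of underside.
- dowel: Bystander: wooden dowel 16 mm thick, 110 mm long, lying.
- screwdriver: Bystander: slim black ratchet screwdriver 180 mm long, lying.
- mug: Bystander: blue mug 80 mm wide, 90 mm tall, standing, origin centre of underside.

How it is judged (in metres and radians):
On the way, in this order (a step that is already met when the one before it is completed fails the run):
1. the hood has been raised past half of its propped opening (value of joint lid_angle above 0.6 rad), for 0.2 s.
2. the rod's end pin is nested in the socket and carries the hood (distance between prop_pin and socket below 0.008 m and contact force between rod and lid above 0.5 N and value of joint lid_angle between 0.73 and 0.87 rad), for 0.3 s.
At the end, for the whole second after the job is handed in: The hood stands still (under 0.02 rad/s) at 0.73 to 0.87 rad, resting with more than 0.5 N on the rod's end pin, the pin within 8 mm of its nested place in the socket, the rod at 1.06 to 1.21 rad (all of step 2 and velocity of joint lid_angle between -0.02 and 0.02 rad/s and value of joint rod_angle between 1.06 and 1.21 rad); the robot touches nothing.
It fails at once if a bystander was moved more than 40 mm (distance of any of bit_tray, leg_a, leg_b, pin_tube, dowel, screwdriver, mug from where it was at the start of the episode above 0.04 m).
It also fails if it takes over 72 s, if anything falls off the work surface, if the arm or the gripper's body presses on something with over 40 N, if the wrist force passes 120 N, or if a joint passes its speed limit or range.

## Working session

There is one attempt and no reset: what is moved stays moved. The work goes in short steps, each a Python script; the robot and the scene stay as the last script left them, time stands still between calls to the robot, and variables do not carry over. Pictures are saved under pics/ and viewed, at most 10 in all, crops included, and the job is handed in when it is done.

```bash
ls; mkdir -p pics
python3 - <<'E'
from cell import robot, cams
import cv2,numpy as np
for n in("scene","top"):
    cv2.imwrite(f"pics/{n}0.png",cams.camera(n)); c=cams.get_calibration(n); print(n,c["fovy"],c["cx"],c["cy"],c["D"]);print(np.round(c["extrinsics"],3))
s=robot.read_state();print(s["time_s"],s["orientation"],robot.grip_point_offset)
E
```

```text
cell.py
pics
scene 54.530565461771744 313.9459325971959 232.66766609902157 [0.02756338 0.         0.         0.         0.        ]
[[ 8.770000e-01 -2.620000e-01  4.040000e-01  1.061911e+03]
 [ 4.810000e-01  4.850000e-01 -7.300000e-01 -8.961760e+02]
 [-5.000000e-03  8.340000e-01  5.510000e-01  7.758490e+02]
 [ 0.000000e+00  0.000000e+00  0.000000e+00  1.000000e+00]]
top 46.42494701224432 316.64048085925197 229.35325660893585 [0.01570523 0.         0.         0.         0.        ]
[[-4.00000e-03  9.96000e-01 -9.30000e-02  4.38177e+02]
 [-1.00000e+00 -5.00000e-03 -1.40000e-02 -1.92710e+01]
 [-1.40000e-02  9.30000e-02  9.96000e-01  1.31903e+03]
 [ 0.00000e+00  0.00000e+00  0.00000e+00  1.00000e+00]]
0.1 [[ 9.15553288e-01 -4.02196133e-01 -6.69369715e-04]
 [-4.02196673e-01 -9.15551493e-01 -1.81674535e-03]
 [ 1.17845511e-04  1.93254545e-03 -9.99998126e-01]] 18.700000000000003
```

View pics/scene0.png

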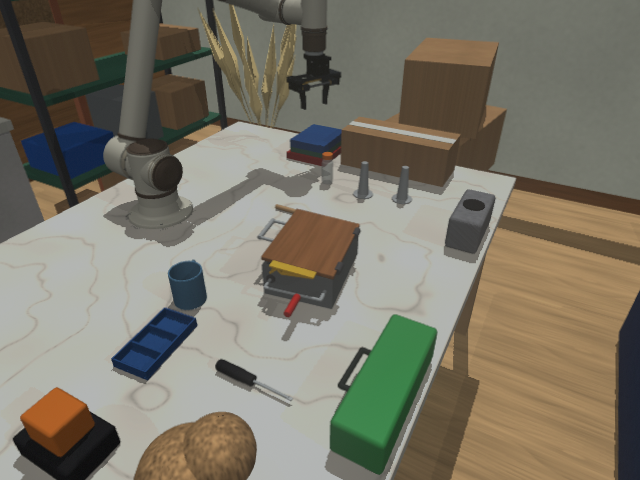

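View pics/top0.png

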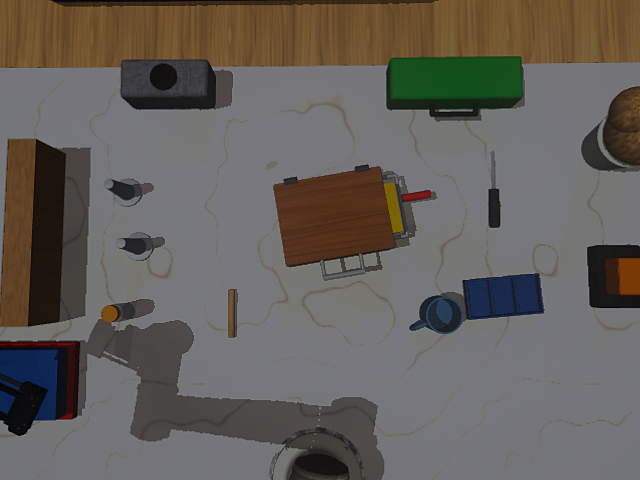

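The top view shows the hood as a wood quad with corners (275,185), (380,167), (395,248) and (286,266). Its handle is at about (344,268), and the red grip runs from (402,197) to (431,194), right of the yellow socket. In the scene view the hood is centred near (312,243) and the red grip is at (292,305).

```bash
cat > h.py <<'E'
import cv2,numpy as np
def rays(cal,uv):
    f=240/np.tan(np.radians(cal["fovy"]/2)); K=np.array([[f,0,cal["cx"]],[0,f,cal["cy"]],[0,0,1]])
    n=cv2.undistortPoints(np.float64(uv).reshape(-1,1,2),K,np.float64(cal["D"])).reshape(-1,2)
    E=np.array(cal["extrinsics"]); d=np.c_[n[:,0],-n[:,1],-np.ones(len(n))]@E[:3,:3].T
    return E[:3,3],d/np.linalg.norm(d,axis=1)[:,None]
def plane(cal,uv,z):
    o,d=rays(cal,uv); return o+d*((z-o[2])/d[:,2])[:,None]
def tri(c1,p1,c2,p2):
    A=np.zeros((3,3));b=np.zeros(3)
    for c,p in((c1,p1),(c2,p2)):
        o,d=rays(c,[p]);P=np.eye(3)-np.outer(d[0],d[0]);A+=P;b+=P@o
    return np.linalg.solve(A,b)
def blob(m,roi):
    z=np.zeros_like(m);x0,y0,x1,y1=roi;z[y0:y1,x0:x1]=m[y0:y1,x0:x1]
    z=cv2.morphologyEx(z,cv2.MORPH_CLOSE,np.ones((3,3)))
    return max(cv2.findContours(z,cv2.RETR_EXTERNAL,cv2.CHAIN_APPROX_NONE)[0],key=cv2.contourArea).reshape(-1,2)
def red(hsv): return cv2.inRange(hsv,(0,170,60),(6,255,255))|cv2.inRange(hsv,(174,170,60),(180,255,255))
def wood(hsv): return cv2.inRange(hsv,(5,90,40),(16,255,255))
E
python3 - <<'E'
from h import *; from cell import robot, cams
cal={n:cams.get_calibration(n) for n in("scene","top")}; I={n:cv2.cvtColor(cv2.imread(f"pics/{n}0.png"),cv2.COLOR_BGR2HSV) for n in cal}
print("wood/red hsv",I["top"][215,330],I["top"][196,418],I["scene"][243,312],I["scene"][305,292])
roiW={"top":(255,150,405,280),"scene":(255,195,370,285)};roiR={"top":(395,180,440,210),"scene":(275,285,310,325)}
cR={}
for n in cal:
    c=blob(wood(I[n]),roiW[n]); w=plane(cal[n],c,102)[:,:2].astype(np.float32)
    r=cv2.minAreaRect(w); print(n,"wood",len(c),r); print(np.round(cv2.boxPoints(r)))
    c=blob(red(I[n]),roiR[n]); m=cv2.minAreaRect(c.astype(np.float32)); cR[n]=m[0]; print(n,"red px",m, np.round(plane(cal[n],[m[0]],55),1))
print("red tri",tri(cal["top"],cR["top"],cal["scene"],cR["scene"]))
# grey handle ROI for check
ro=I["top"][255:285,310:380];
E
```

```text
wood/red hsv [ 11 183  78] [  1 204 116] [ 13 134 120] [  1 178 152]
scene wood 281 ((549.557861328125, -39.486846923828125), (253.6548309326172, 267.5262451171875), 9.458233833312988)
[[ 402.   72.]
 [ 446. -192.]
 [ 697. -151.]
 [ 653.  113.]]
scene red px ((292.0882263183594, 303.3529357910156), (4.973458766937256, 20.4083309173584), 30.963756561279297) [[ 631.  -222.1   55. ]]
top wood 380 ((583.1080322265625, -41.01033020019531), (182.31298828125, 243.83059692382812), 9.481371879577637)
[[ 473.   64.]
 [ 513. -176.]
 [ 693. -146.]
 [ 653.   94.]]
top red px ((416.0, 195.50001525878906), (6.904757499694824, 28.441024780273438), 80.53767395019531) [[ 632.9 -228.4   55. ]]
red tri [ 633.03092538 -227.08319094   59.69166286]
```

```bash
cat >> h.py <<'E'
YAW=np.radians(9.48); BX=np.array([np.cos(YAW),np.sin(YAW),0]);BY=np.array([-np.sin(YAW),np.cos(YAW),0]);BZ=np.array([0,0,1.])
O=np.array([581.6,-40.8,0]); RB=np.c_[BX,BY,BZ]
def W(x,y,z): return O+RB@np.array([x,y,z],float)
def ori(tilt_out,s):  # closing along box x; tool z tilted towards +y_box (body outwards)
    z=np.array([0,np.sin(tilt_out),-np.cos(tilt_out)]); y=np.array([s,0,0.]); return RB@np.c_[np.cross(y,z),y,z]
GO=18.7
def tcp(p,R): return p+GO*R[:,2]      # tcp for a wanted grasp point
def handle(a): return W(90-220*np.cos(a),0,96+220*np.sin(a))
def rgrip(f,dy=-8): return W(-67+85*np.cos(f),-195+dy,55.4+85*np.sin(f))
E
python3 - <<'E'
from h import *; from cell import robot, cams
c=cams.get_calibration("top"); im=cv2.imread("pics/top0.png")
print("handle pred",handle(0),"rgrip",rgrip(0,0))
g=cv2.resize(im[160:285,265:445],None,fx=4,fy=4,interpolation=cv2.INTER_CUBIC); cv2.imwrite("pics/crop0.png",g)
print("bar px cast",plane(c,[(344,275)],96))
for s in(1,-1):
    R=ori(0,s); print(s,[ (np.round(q,2) if q is not None else None) for q in [robot.inverse_kinematics(tcp(handle(a),R)+[0,0,d],R) for a,d in((0,0),(0,60),(.7,0),(1.33,0),(1.33,50))]])
    for t in(0,.4,.7):
        R=ori(t,s); print(s,t,[ (np.round(q,2) if q is not None else None) for q in [robot.inverse_kinematics(tcp(rgrip(f),R)-d*R[:,2],R) for f,d in((0,0),(0,80),(.6,0),(1.15,0),(1.15,80))]])
E
```

```text
handle pred [453.37538999 -62.21143123  96.        ] rgrip [ 631.47132362 -230.17225531   55.4       ]
bar px cast [[452.74452923 -61.85679711  96.        ]]
1 [array([ 0.22,  0.28, -0.59,  0.  , -0.71,  3.09]), array([ 0.22,  0.19, -0.51,  0.  , -0.87,  3.09]), array([ 0.21,  0.19, -0.28,  0.  , -1.1 ,  3.09]), None, None]
1 0 [array([-0.12,  0.63, -0.07,  0.  , -0.87, -2.85]), array([-0.12,  0.55,  0.01,  0.  , -1.03, -2.85]), array([-0.13,  0.56, -0.06,  0.  , -0.95, -2.85]), array([-0.14,  0.49, -0.11,  0.  , -0.97, -2.83]), array([-0.14,  0.42, -0.01,  0.  , -1.14, -2.83])]
1 0.4 [array([-0.29,  0.74,  0.24, -0.38, -1.27, -2.54]), array([-0.33,  0.7 ,  0.35, -0.35, -1.43, -2.56]), array([-0.3 ,  0.68,  0.24, -0.37, -1.33, -2.55]), array([-0.32,  0.61,  0.18, -0.36, -1.35, -2.54]), array([-0.36,  0.58,  0.32, -0.34, -1.52, -2.56])]
1 0.7 [array([-0.39,  0.86,  0.43, -0.58, -1.56, -2.45]), array([-0.45,  0.85,  0.58, -0.56, -1.72, -2.49]), array([-0.4 ,  0.79,  0.42, -0.57, -1.62, -2.47]), array([-0.43,  0.72,  0.36, -0.56, -1.63, -2.46]), array([-0.48,  0.73,  0.53, -0.56, -1.8 ,
[... 355 characters left out ...]
0.  , -1.03,  0.29]), array([-0.13,  0.56, -0.06,  0.  , -0.95,  0.29]), array([-0.14,  0.49, -0.11,  0.  , -0.97,  0.31]), array([-0.14,  0.42, -0.01,  0.  , -1.14,  0.31])]
-1 0.4 [array([-0.29,  0.74,  0.24, -0.38, -1.27,  0.6 ]), array([-0.33,  0.7 ,  0.35, -0.35, -1.43,  0.58]), array([-0.3 ,  0.68,  0.24, -0.37, -1.33,  0.59]), array([-0.32,  0.61,  0.18, -0.36, -1.35,  0.6 ]), array([-0.36,  0.58,  0.32, -0.34, -1.52,  0.58])]
-1 0.7 [array([-0.39,  0.86,  0.43, -0.58, -1.56,  0.69]), array([-0.45,  0.85,  0.58, -0.56, -1.72,  0.65]), array([-0.4 ,  0.79,  0.42, -0.57, -1.62,  0.67]), array([-0.43,  0.72,  0.36, -0.56, -1.63,  0.68]), array([-0.48,  0.73,  0.53, -0.56, -1.8 ,  0.64])]
```

View pics/crop0.png

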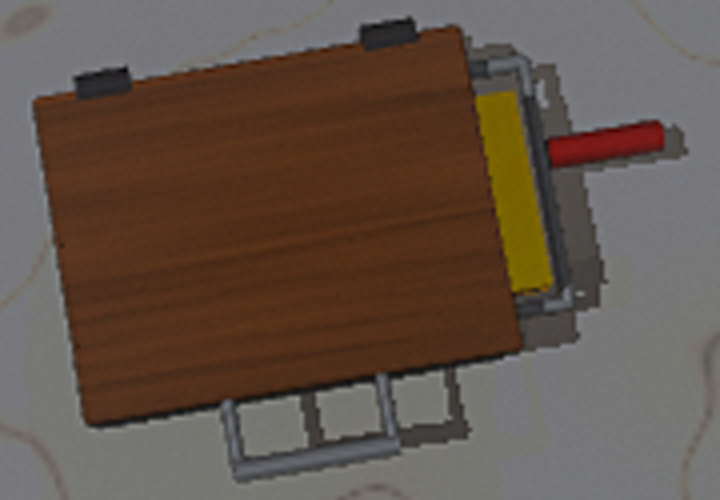

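The bar measured at (344,275) casts to within 1 mm of the prediction, and the red grip agrees to about 2 mm. Next I grasp the handle.

Run:
```python
from h import *; from cell import robot, cams
R=ori(0,-1); p=tcp(handle(0),R)
robot.move_ptp(p+[0,0,90],R); robot.gripper_to(32,40)
hit=robot.servo_line(p,R,feed=100,threshold=12); s=robot.read_state(); print(hit,s["tcp_pos"]-p,s["force"])
if not hit:
    robot.gripper_to(0,45); s=robot.read_state(); print(s["time_s"],s["finger_gap"],s["grasp_force"],s["force"])
```

```text
False [0.55059212 0.07146347 0.49752238] [-0.89373522 -0.60079144 -0.07409793]
5.175 10.465825484424654 44.99919533729553 [ 5.07751389  1.0917622  -3.26614536]
```

Run:
```python
from h import *; from cell import robot, cams
R=ori(0,-1)
for a in np.linspace(0,1.33,11)[1:]:
    robot.servo_line(tcp(handle(a),R),R,feed=65); s=robot.read_state()
    print(round(a,2),round(s["time_s"],2),np.round(s["force"],1),round(s["finger_gap"],1))
    if s["finger_gap"]<8: break
cv2.imwrite("pics/scene1.png",cams.camera("scene"))
```

```text
0.13 5.78 [ 7.3  0.  -3.9] 10.6
0.27 6.38 [ 7.7  0.1 -5.2] 10.8
0.4 6.97 [ 7.9 -0.6 -6.8] 10.9
0.53 7.58 [ 5.3 -0.7 -7. ] 10.6
0.66 8.18 [-1.  -1.1 -6.2] 11.0
0.8 8.78 [-5.   0.4 -1.3] 10.4
0.93 9.38 [-8.3  0.4  3.1] 10.7
1.06 9.97 [-8.8  1.6  7.1] 10.6
1.2 10.57 [-7.5  1.3  7.7] 10.5
1.33 11.18 [-6.   1.9  8.9] 10.9
```

View pics/scene1.png

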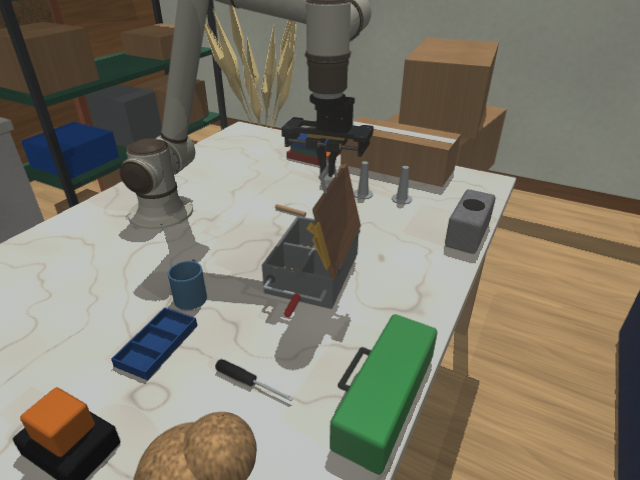

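The hood is up at about 1.33 rad (quad around (338,220)), held by the handle, and the rod is still stowed with its red grip at (292,305). Next I release the handle, go to the rod and swing it up.

Run:
```python
from h import *; from cell import robot, cams
R=ori(0,-1); p=tcp(handle(1.33),R); R2=ori(.4,-1); z=R2[:,2]; g=tcp(rgrip(0),R2)
robot.gripper_to(34,45); robot.servo_line(p+[0,0,60],R,feed=250)
robot.move_ptp(W(18,-265,290),R2)
robot.gripper_to(46)
robot.servo_line(g-60*z,R2,feed=250)
hit=robot.servo_line(g,R2,feed=120,threshold=12)
s=robot.read_state(); print(hit,s["time_s"],s["tcp_pos"]-g,s["force"])
if not hit:
    robot.gripper_to(0,30); s=robot.read_state(); print(s["time_s"],s["finger_gap"],s["force"])
    if s["finger_gap"]>13:
        for f in np.linspace(0,1.15,8)[1:]:
            robot.servo_line(tcp(rgrip(f),R2),R2,feed=70); s=robot.read_state(); print(round(f,2),round(s["time_s"],2),np.round(s["force"],1),round(s["finger_gap"],1))
cv2.imwrite("pics/scene2.png",cams.camera("scene"))
```

```text
False 15.5917 [ 0.71012189 -0.59967556  0.96774346] [ 0.57207948 -0.13758617  1.36391723]
16.2083 17.115742229505113 [ 3.84702723  1.15188436 -0.37203677]
0.16 16.56 [ 5.4  1.1 -2. ] 16.9
0.33 16.91 [ 7.9  1.7 -1. ] 17.6
0.49 17.26 [7.2 3.1 1.2] 17.0
0.66 17.61 [9.3 3.3 3.6] 17.1
0.82 17.96 [9.5 3.6 5.9] 17.4
0.99 18.31 [11.5  4.5  9.7] 17.3
1.15 18.66 [11.7  4.9 14.2] 17.1
```

View pics/scene2.png

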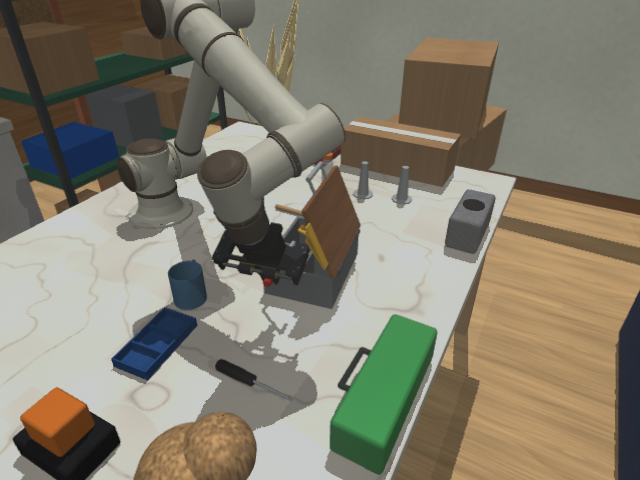

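The hood stands at about 1.1 rad and the rod has been swung up inside the fingers, with the red grip visible at (268,282). Now I hold and wait for the hood's weight.

Run:
```python
from h import *; from cell import robot, cams
f0=robot.read_state()["force"]
for i in range(40):
    robot.sleep(.5); s=robot.read_state(); 
    if i%3==0: print(round(s["time_s"],2),np.round(s["force"],1))
    if np.linalg.norm(s["force"]-f0)>1.5 : print("change",round(s["time_s"],2),np.round(s["force"],1)); break
cv2.imwrite("pics/scene3.png",cv2.resize(cams.camera("scene")[130:330,200:400],(600,600),interpolation=cv2.INTER_CUBIC))
```

```text
19.21 [10.6  4.9 14.8]
change 19.21 [10.6  4.9 14.8]
```

View pics/scene3.png

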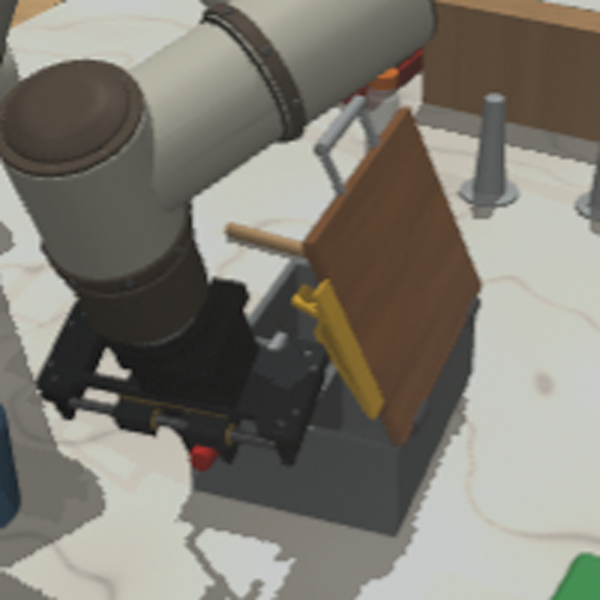

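The hood is still above the pin and sinking freely, with the V's yellow lip at (305,300) in the crop. That force change was only settling, so I keep waiting.

Run:
```python
from h import *; from cell import robot, cams
robot.sleep(.5); f0=robot.read_state()["force"]; t=None
for i in range(44):
    robot.sleep(.5); s=robot.read_state(); d=np.linalg.norm(s["force"]-f0)
    if i%4==0 or d>1: print(round(s["time_s"],2),np.round(s["force"]-f0,1))
    if d>1 and t is None: t=s["time_s"]
    if t and s["time_s"]>t+2.5: break
cv2.imwrite("pics/scene4.png",cv2.resize(cams.camera("scene")[130:330,200:400],(600,600),interpolation=cv2.INTER_CUBIC))
```

```text
20.26 [0.1 0.5 0.3]
21.76 [0.6 0.  1.1]
22.26 [ 0.6 -0.3  0.2]
22.76 [ 1.1 -0.5  0.4]
23.26 [ 1.5  0.6 -0.4]
24.26 [0.1 0.1 0.8]
24.76 [ 1.4 -0.4  0.3]
```

View pics/scene4.png

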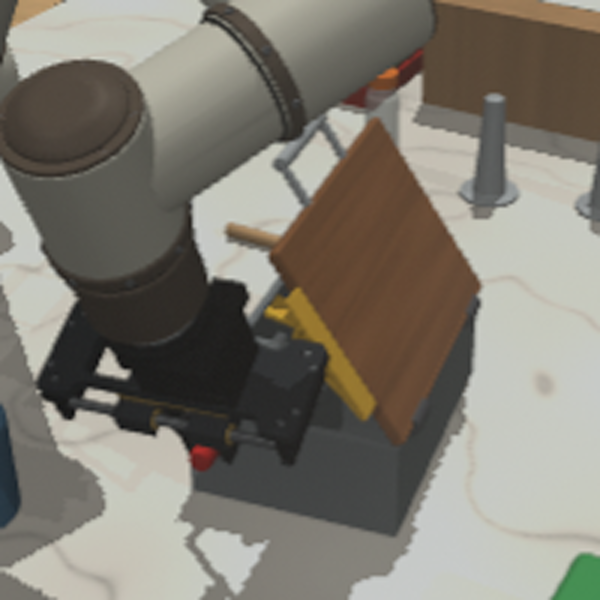

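The hood is still sinking (front corner at (272,258) in the crop), and the force noise is about 1 N. I'll track the motion by frame difference and compute the angle from the corner.

Run:
```python
from h import *; from cell import robot, cams
prev=cams.camera("scene")[160:285,270:370].astype(int); n=0
for i in range(16):
    robot.sleep(1); im=cams.camera("scene"); c=im[160:285,270:370].astype(int); d=np.abs(c-prev).mean(); prev=c; s=robot.read_state()
    print(round(s["time_s"],2),round(d,2),np.round(s["force"],1)); n=n+1 if d<.15 else 0
    if n==2: break
cal=cams.get_calibration("scene")
f=240/np.tan(np.radians(cal["fovy"]/2)); Ei=np.linalg.inv(np.array(cal["extrinsics"]))
def px(p):
    q=Ei[:3,:3]@p+Ei[:3,3]; x=np.array([q[0],-q[1]])/-q[2]; return f*x*(1+cal["D"][0]*x@x)+[cal["cx"],cal["cy"]]
for a in(.6,.7,.8,.85,.9,1.): print(a,"crop px", np.round([(px(W(90-r*np.cos(a)-6*np.sin(a),-120,96+r*np.sin(a)+6*np.cos(a)*0+ -6*np.cos(a)*0))-[200,130])*3 for r in(180,)],0))
cv2.imwrite("pics/scene5.png",cv2.resize(im[130:330,200:400],(600,600),interpolation=cv2.INTER_CUBIC))
```

```text
25.91 4.07 [11.7  5.1 14.5]
26.96 4.07 [11.3  6.1 15. ]
28.01 3.32 [10.8  4.6 14.8]
29.06 0.6 [10.8  5.1 14.5]
30.11 0.47 [10.7  4.4 14.7]
31.16 0.47 [10.3  5.5 15.1]
32.21 0.47 [10.1  4.9 14.5]
33.26 0.47 [ 9.8  5.3 14.6]
34.31 0.47 [10.6  5.4 15.2]
35.36 0.47 [ 9.6  5.4 14.7]
36.41 0.47 [10.6  5.8 14.7]
37.46 0.47 [10.   4.7 14.2]
38.51 0.47 [10.8  6.  14. ]
39.56 0.47 [10.3  5.8 14.3]
40.61 0.47 [11.2  5.1 15.1]
41.66 0.47 [10.9  5.1 14.7]
0.6 crop px [[204. 299.]]
0.7 crop px [[215. 285.]]
0.8 crop px [[229. 273.]]
0.85 crop px [[237. 268.]]
0.9 crop px [[245. 262.]]
1.0 crop px [[262. 254.]]
```

View pics/scene5.png

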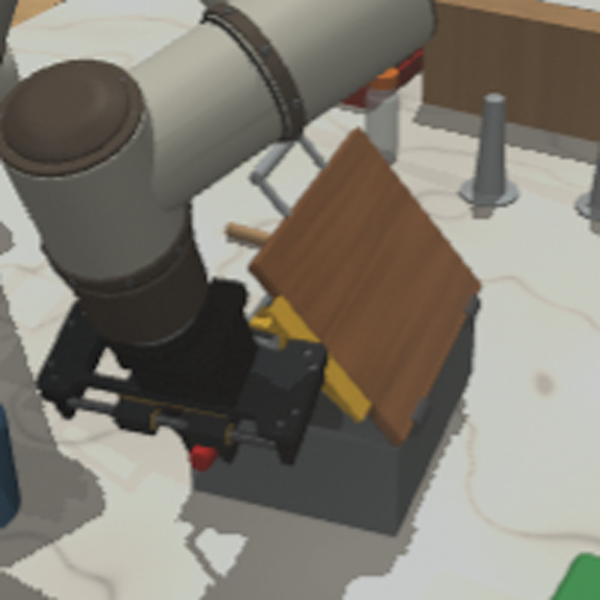

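The hood has come to rest with its front right corner at (250,265) in the crop and the top left corner at (358,130). I'll compute the angle properly from both.

```bash
cat >> h.py <<'E'
def px(cal,p):
    f=240/np.tan(np.radians(cal["fovy"]/2)); Ei=np.linalg.inv(np.array(cal["extrinsics"]))
    q=Ei[:3,:3]@p+Ei[:3,3]; x=np.array([q[0],-q[1]])/-q[2]; return f*x*(1+cal["D"][0]*x@x)+[cal["cx"],cal["cy"]]
def lidpt(a,r,y,h): return W(90-r*np.cos(a)+h*np.sin(a),y,96+r*np.sin(a)+h*np.cos(a))
E
python3 - <<'E'
from h import *; from cell import robot, cams
cal=cams.get_calibration("scene")
for a in(.75,.8,.85,.9,.95): print(a,*[np.round((px(cal,lidpt(a,*k))-[200,130])*3) for k in((180,-120,6),(180,-120,-6),(180,120,6),(-4,-120,6))])
im=cv2.cvtColor(cv2.resize(cv2.imread("pics/scene5.png"),(200,200),interpolation=cv2.INTER_AREA),cv2.COLOR_BGR2HSV)
# pin / rod: predicted pixel positions of V, pin
for f in(1.0,1.13,1.25): print("pin outer end",f,np.round((px(cal,W(-67+140*np.cos(f),-155,55.4+140*np.sin(f)))-[200,130])*3))
E
```

```text
0.75 [232. 276.] [222. 284.] [339. 138.] [402. 445.]
0.8 [239. 270.] [229. 278.] [346. 133.] [402. 445.]
0.85 [248. 265.] [237. 272.] [353. 128.] [402. 445.]
0.9 [256. 260.] [245. 267.] [361. 123.] [402. 446.]
0.95 [265. 256.] [253. 262.] [369. 119.] [402. 446.]
pin outer end 1.0 [274. 368.]
pin outer end 1.13 [254. 354.]
pin outer end 1.25 [234. 343.]
```

Run:
```python
from h import *; from cell import robot, cams
from scipy.optimize import brentq
cal=cams.get_calibration("scene"); s=robot.read_state(); R=np.array(s["orientation"])
g=np.array(s["tcp_pos"])-GO*R[:,2]; b=RB.T@(g-O); v=b-[-67,0,55.4]; print("t",s["time_s"],"grip rod angle",np.arctan2(v[2],v[0]),"radius",np.hypot(v[0],v[2]),"gap",s["finger_gap"])
def lf(f,a):
    x=-67+140*np.cos(f)-90;z=55.4+140*np.sin(f)-96
    return -x*np.cos(a)+z*np.sin(a)-130, x*np.sin(a)+z*np.cos(a)+10   # dr(front+), dh
for f in(1.02,1.06,1.09,1.13,1.15,1.17,1.2,1.25):
    fn=lambda a: lf(f,a)[1]-(-abs(lf(f,a)[0]))
    aa=np.linspace(.7,1.1,401); y=[fn(a) for a in aa]; k=[i for i in range(400) if y[i]*y[i+1]<=0]
    print(f,"a on V",[round(aa[i],3) for i in k],"dr",[np.round(lf(f,aa[i]),1) for i in k],"a flat(dh=0)", "red end px",np.round((px(cal,W(-67+85*np.cos(f),-228,55.4+85*np.sin(f)))-[200,130])*3))
```

```text
t 41.6583 grip rod angle 1.1102546066730312 radius 93.41676285931757 gap 17.1920439401008
1.02 a on V [np.float64(1.007)] dr [array([-18.7, -18.7])] a flat(dh=0) red end px [198. 468.]
1.06 a on V [np.float64(0.924)] dr [array([-11.6, -11.5])] a flat(dh=0) red end px [194. 465.]
1.09 a on V [np.float64(0.87)] dr [array([-6.7, -6.6])] a flat(dh=0) red end px [192. 463.]
1.13 a on V [np.float64(0.805)] dr [array([-0.6, -0.5])] a flat(dh=0) red end px [188. 461.]
1.15 a on V [np.float64(0.808)] dr [array([ 2. , -1.9])] a flat(dh=0) red end px [185. 459.]
1.17 a on V [np.float64(0.818)] dr [array([ 4.4, -4.3])] a flat(dh=0) red end px [183. 458.]
1.2 a on V [np.float64(0.831)] dr [array([ 8. , -7.9])] a flat(dh=0) red end px [180. 456.]
1.25 a on V [np.float64(0.849)] dr [array([ 13.8, -13.8])] a flat(dh=0) red end px [175. 454.]
```

The tool sits 7 mm towards the hinge from the target (x gives a rod angle near 1.06), and the hood stands at about 0.87. So the pin is on the hinge-side edge or flank of the V, not nested. I'll relax the grip to cut the strain and work the rod forward.

```bash
cat >> h.py <<'E'
def rep(robot,tag):
    s=robot.read_state(); R=np.array(s["orientation"]); b=RB.T@(np.array(s["tcp_pos"])-GO*R[:,2]-O); print(tag,round(s["time_s"],2),"grasp box",np.round(b,1),"phi(x)",round(np.arccos((b[0]+67)/85),3),"F",np.round(RB.T@s["force"],1),"gap",round(s["finger_gap"],1))
E
python3 - <<'E'
from h import *; from cell import robot, cams
R2=ori(.4,-1); print("cmd was",np.round(RB.T@(rgrip(1.15)-O),1)); rep(robot,"now")
robot.gripper_to(0,8); robot.sleep(.3); rep(robot,"loose")
robot.servo_line(tcp(rgrip(1.17),R2),R2,feed=40); rep(robot,"1.17")
robot.sleep(1.5); rep(robot,"wait")
im=cams.camera("scene"); cv2.imwrite("pics/scene6.png",cv2.resize(im[130:330,200:400],(600,600),interpolation=cv2.INTER_CUBIC))
E
```

```text
cmd was [ -32.3 -203.   133. ]
now 41.66 grasp box [ -25.5 -203.6  139.1] phi(x) 1.06 F [11.6  3.3 14.7] gap 17.2
loose 42.17 grasp box [ -28.4 -204.4  137.5] phi(x) 1.1 F [ 6.5  0.  11.3] gap 17.9
1.17 42.42 grasp box [ -30.4 -204.4  138.2] phi(x) 1.125 F [ 5.7 -0.6 11.8] gap 17.7
wait 43.92 grasp box [ -30.4 -204.4  138.1] phi(x) 1.126 F [ 5.4  0.1 10.8] gap 17.3
```

View pics/scene6.png

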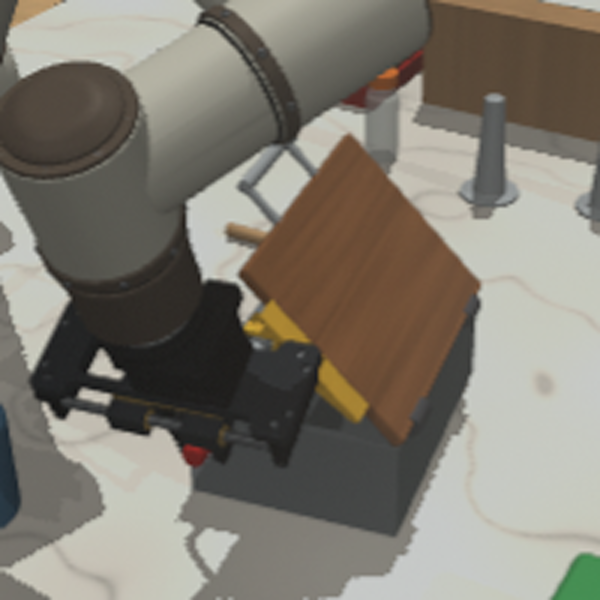

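The hood's corners are now at (240,273) and (349,135), which match 0.80 rad, and the rod is at 1.126, so the pin has dropped into the V. Next I unload the tool strain, let go and back away.

Run:
```python
from h import *; from cell import robot, cams
R2=ori(.4,-1); s=robot.read_state(); p=np.array(s["tcp_pos"])
robot.servo_line(p,R2,feed=20); rep(robot,"unloaded")
robot.gripper_to(40); rep(robot,"open")
p=np.array(robot.read_state()["tcp_pos"])
robot.servo_line(p-110*R2[:,2],R2,feed=120); rep(robot,"away")
robot.servo_line(p-110*R2[:,2]-120*BY,R2,feed=200); robot.sleep(.5); rep(robot,"side")
im=cams.camera("scene"); cv2.imwrite("pics/scene7.png",cv2.resize(im[130:330,200:400],(600,600),interpolation=cv2.INTER_CUBIC))
```

```text
unloaded 44.42 grasp box [ -30.1 -204.4  138.3] phi(x) 1.122 F [2.1 0.6 3.5] gap 17.6
open 45.12 grasp box [ -30.3 -204.5  138.1] phi(x) 1.124 F [0.5 0.5 0.7] gap 39.8
away 46.19 grasp box [ -30.5 -246.8  238.5] phi(x) 1.127 F [ 0.4  0.8 -0.3] gap 40.1
side 47.44 grasp box [ -30.2 -367.   239.7] phi(x) 1.123 F [0.4 0.6 1.1] gap 40.1
```

View pics/scene7.png

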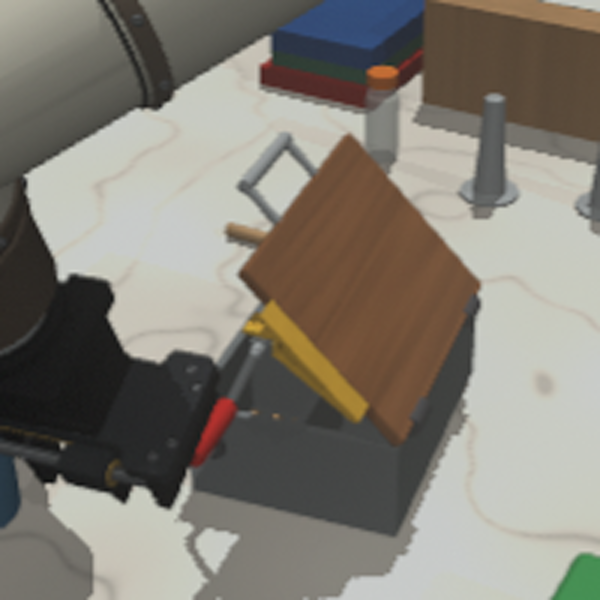

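The hood is unchanged, with corners at (240,273) and (349,135). It stands on the rod alone, whose tip sits in the yellow V at about (258,345), and the gripper is clear with no force on it. I'm handing the job in.

Run:
```python
from cell import robot, cams
print(robot.close_job())
```

```text
the job is handed in; nothing more can be done
None
```

The job is handed in at about 47 s: the hood stands open at about 0.80 rad on the prop rod alone (about 1.12 rad, pin in the V, both from camera and tool readings), the gripper is clear, and no verdict was returned.

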